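Locate, clamp and load the imaging plate

ROBOT

A 6-joint arm with a two-finger parallel gripper is mounted at the origin on the work surface. World frame = base frame: x ahead of the robot, y to its left, z up, the work surface at z = 0. Lengths are in mm, angles in rad, forces in N, time in s.
With the tool pointing down it reaches from about 275 to 750 mm from the base axis. Payload 10.2 kg.
Tool frame: the origin (TCP) lies midway between the tips of the shut fingers; the grasp point (between the pads) lies 19 mm behind it (ctrl.grasp_offset is the distance from the TCP to the grasp point, in mm); z points along the fingers, y is the line along which they close (so a half turn about z gives the same grasp; the last joint's range is limited). The gripper opens to 85 mm and grips with 20 to 120 N. Pads are 22 mm wide; open, the fingers measure 114 mm over their backs; the gripper's body (76 mm by 85 mm) begins 54 mm behind the grasp point. The pads swing forward as they close: fully open they stand 13 mm farther back than shut.
Start: joints at [-1.542, 0.313, 1.498, -0, 1.331, -0.223], TCP at [130.789, -508.454, 231.294] pointing down, gripper open.
Joint ranges: [-2.94, 2.94], [-0.97, 2.17], [0.19, 2.56], [-1.23, 4.37], [0.02, 3.11], [-2.88, 2.88]. Speed limits (rad/s): [2.39, 2.39, 3.01, 3.14, 3.14, 3.14].

INTERFACE

Orientations are given as a unit quaternion [w, x, y, z].
In Python, from rig import ctrl, viewer, models gives the robot as it stands. The module is installed in compiled form; this text tells all that it offers.
- The arm moves only by the shell command python3 -m pendant 'ROWS' [OPENING] [FORCE]. ROWS is text: rows parted by semicolons, each of 4 numbers parted by spaces: the shift along the tool's x, y, z in m, then the turn about the tool's z in rad. In form: x y z yaw; .... A call has 1 to 10 rows; each row shifts and turns the commanded pose from where the row before left it, along the tool's axes as they then stand; what a row does not reach is not made up. A row lasts 1/8 s, in which the tool goes at most 62.5 mm and 10.7 degrees, less where a joint would pass 70% of its speed; a pose out of reach is approached as far as the arm can. A call is refused whole if a number of a shift passes 0.0625 or a number of a turn 0.188, either way. A call with a gripper value outside its range is refused whole. OPENING is the opening, from 0 (shut) to 1 (fully open), set as the call begins (- or left out, the last holds). The fingers move at their own pace and stop on an object; FORCE is the grip in N (left out, the last holds). Time passes only in rows, so rows that do not move let the fingers close. It gives the time, the measured TCP pose, the force, the opening and the grip force at its end, in the units of the state.
- ctrl.sense(): the state, without advancing time (a new reading comes with each control period).
- viewer.capture(name): name is "scene" or "side" or "wrist"; returns a dict with "color" (420x560x3 uint8, red, green, blue), "vertical_fov" (degrees; the focal length in pixels is half the picture's height over the tangent of half this angle, whatever the lens; pixels are square), "cx", "cy" (the principal point, pixels), "pose" (4x4, takes a point from camera to world coordinates). Camera axes: x right, y down, z forward; pixel columns grow to the right and rows downward; lengths in mm; the calibration is good to about 2 mm. A picture is of the moment at which its call begins. There is no depth.
- ctrl.finish_job(): hands the job in; it is judged then, once.
Trained networks look in the newest picture that a camera, given by its name, has taken for a name from the list of things; names that differ only in an ending like _2 or _b are one class to them, and where a whole thing is asked for, a point or a joint stands for the part that bears it (a point fixed in the world has none). Each returns a list of dicts, best first, with "p" (0 to 1); they miss things now and then, are a little off and sometimes report something else, mostly with a low value. They report only what shows in the picture. A call takes as long as a camera call. They do not tell look-alikes from the thing itself.
- models.boxes_of(camera, query): "at" ([x, y, z] in mm, in world coordinates, good to about 4 mm: the middle of the surface that is visible of it).
The state is a dict: "time_s": time; "joints": joint angles; "dq": joint speeds; "tau": joint torques, N m; "eef_pos": TCP position; "ee_rot": TCP orientation; "force": force on the tool from outside, world axes, zero at the start; "wrist_torque": the same for the moment, N m; "grip_width": opening from 0.0 (shut) to 1.0 (fully open); "grip_force": force on a finger pad.
Only numpy, scipy, OpenCV 4.12 (cv2) and the standard library are available. Lean on these libraries where they do the work, as an engineer would, in place of code of your own. Each camera call takes 0.05 s, during which the arm holds its last target. There are 200 camera calls.

TASK

Get the imaging plate ready for the microscope: swing the cam lever open, put the loose aluminium plate on the black stage and push it fully home against both dowels and the end stop, then swing the lever back to locked. Only once the plate is locked, stand every culture dish that is on the bench upright in a well of the plate, one to a well, any well. The plate must stay home and locked, and the other things on the bench are to be left alone.

Things in the scene. Friction and masses are not known exactly. Their poses are not given: they have to be found in the camera images.
- stage: Black steel stage fixed to the bench (place and yaw vary). Slab spanning x -100..+105, y -150..+105 mm of its frame, top at z = 16 mm; origin on the underside, straight below the centre of the plate's home. Home: the plate's +x edge touches both dowels and its +y edge the end stop, so the plate's origin is at (0, 0, 16) mm of this frame, axes parallel.
- dowel1 (a point): One of two steel dowels at the stage's +x side, 12 mm diameter, standing 16 mm above the slab; this point: centre of its top, at (83.5, -50) mm in the stage's frame. Its contact face is 6 mm towards -x, at x = +77.5 mm.
- dowel2 (a point): The other dowel, alike, at (83.5, +50) mm in the stage's frame.
- end_stop (a point): Steel block at the stage's +y side, 40 mm long in x, 14 mm in y, standing 16 mm above the slab. This point: middle of its contact face's top edge, at (0, +80) mm in the stage's frame; the face looks towards -y.
- plate: Loose aluminium plate, 155 (x) x 160 (y) x 14 mm, 0.45 kg, lying right way up on the bench. Origin: centre of the underside. Four square wells 60 x 60 mm, 6 mm deep. A black grip rib on its centre: 46 mm long in x, 10 mm thick in y, from 14 to 46 mm above the underside. Goes on the stage with its x along the stage's x; half a turn round is equally good.
- cam_lever (a joint): Cam lever on the stage's -y side, vertical axis, 0 to 1.6 rad, counter-clockwise from above; stays where left (0.1 N m friction). 0 = locked: arm points to the stage's -x, lobe presses the home plate's -y edge towards the end stop. 1.5 to 1.6 = open: arm points to the stage's -y, lobe about 14 mm clear of a home plate. Starts at 0 to 0.3 with its lobe in the plate's way.
- lever_pin (a point): Centre of the top of the black upright pin at the lever's end: 16 mm diameter, top at z = 0.084, foot at z = 0.042 (the 8 mm thick lever arm is just below). 70 mm from the pivot axis.
- lever_pivot (a point): Point on the lever's vertical pivot axis, at the pin top's height; at (30, -107.7) mm in the stage's frame.
- well1 (a point): Centre of the floor of well 1 of the plate, 8 mm above the plate's underside; at (-40, -43) mm in the plate's frame.
- well2 (a point): Centre of the floor of well 2 of the plate, 8 mm above the plate's underside; at (-40, +43) mm in the plate's frame.
- well3 (a point): Centre of the floor of well 3 of the plate, 8 mm above the plate's underside; at (+40, -43) mm in the plate's frame.
- well4 (a point): Centre of the floor of well 4 of the plate, 8 mm above the plate's underside; at (+40, +43) mm in the plate's frame.
- dish1: Round lidded white culture dish with a pinkish disc in the top, 50 mm diameter, 28 mm tall, 50 g nominal, standing on the bench. Origin: centre of its underside, z up. Two to four of the four are present; an absent one reads None from the start.
- dish2: Round lidded white culture dish with a pinkish disc in the top, 50 mm diameter, 28 mm tall, 50 g nominal, standing on the bench. Origin: centre of its underside, z up. Two to four of the four are present; an absent one reads None from the start.
- dish3: Round lidded white culture dish with a pinkish disc in the top, 50 mm diameter, 28 mm tall, 50 g nominal, standing on the bench. Origin: centre of its underside, z up. Two to four of the four are present; an absent one reads None from the start.
- dish4: Round lidded white culture dish with a pinkish disc in the top, 50 mm diameter, 28 mm tall, 50 g nominal, standing on the bench. Origin: centre of its underside, z up. Two to four of the four are present; an absent one reads None from the start.
- bottle1: Bystander: capped lab bottle, 72 mm diameter, 150 mm tall; origin at the centre of its underside. Leave alone.
- bottle2: Bystander: capped lab bottle, 72 mm diameter, 150 mm tall; origin at the centre of its underside. Leave alone.
- tip_box: Bystander: closed box of pipette tips, 85 x 120 x 63 mm tall; origin at the centre of its underside. Leave alone.
- jar: Bystander: amber jar with white cap, 52 mm diameter, 60 mm tall; origin at the centre of its underside. Leave alone.
- timer: Bystander: flat bench timer, 60 x 75 x 22 mm; origin at the centre of its underside. Leave alone.
- spatula: Bystander: lab spatula, 160 mm long, lying flat; origin at the centre of its underside. Leave alone.
- beaker: Bystander: glass beaker, 72 mm diameter, 85 mm tall; origin at the centre of its underside. Leave alone.
Mind the look-alikes: they are no part of the job. There is more than one size of the plate; the job needs the larger.

How it is judged:
By the outcome, as a careful person would: the job done as asked, in the order asked, and still so for the second after the job is handed in, with the robot touching nothing.
Of dish1, dish2, dish3, dish4 only 2 to 4 are there at a start; the rules pass over those that are not, and their reading is None.
At some moment in a run one of dish1, dish2, dish3, dish4 may be knocked a few centimetres aside while the robot is not near it.
Once in a run the grip may slacken for a moment while it holds something.
It also fails if it takes over 192 s, if anything falls off the work surface, if the arm or the gripper's body presses on something with over 40 N, if the wrist force passes 120 N, or if a joint passes its speed limit or range.

## Working session

There is one attempt and no reset: what is moved stays moved. The work goes in short steps, Python scripts to look and compute and a shell command to move; the robot and the scene stay as the last step left them, time stands still between calls to the robot, and variables do not carry over. Pictures are saved under pics/ and viewed, at most 14 in all, crops included, and the job is handed in when it is done.

```bash
mkdir -p pics
cat > h.py <<'E'
import numpy as np, cv2
from rig import ctrl, viewer, models
from scipy.spatial.transform import Rotation as R
def cap(n,fn=None):
    c=viewer.capture(n)
    if fn: cv2.imwrite('pics/'+fn,cv2.cvtColor(c['color'],cv2.COLOR_RGB2BGR))
    return c
def foc(c): return c['color'].shape[0]/2/np.tan(np.radians(c['vertical_fov'])/2)
def ray(c,u,v,z):
    P=np.array(c['pose']);f=foc(c)
    d=P[:3,:3]@np.array([(u-c['cx'])/f,(v-c['cy'])/f,1]);o=P[:3,3]
    return o+d*(z-o[2])/d[2]
def pix(c,p):
    P=np.array(c['pose']);f=foc(c);q=P[:3,:3].T@(np.array(p,float)-P[:3,3])
    return np.array([c['cx']+f*q[0]/q[2],c['cy']+f*q[1]/q[2]])
def tool():
    s=ctrl.sense();w,x,y,z=s['ee_rot'];return np.array(s['eef_pos']),R.from_quat([x,y,z,w]).as_matrix(),s
def delta(t):
    p,M,s=tool();return M.T@(np.array(t)-p)
E
python3 - <<'E'
from h import *
for n in ['scene','side']:
    c=cap(n,n+'0.png'); print(n,np.round(c['pose'],2).tolist(),c['vertical_fov'],c['cx'],c['cy'])
    for q in ['stage','plate','cam_lever','lever_pin','dowel1','end_stop','dish1','bottle1','tip_box','jar','timer','spatula','beaker']:
        r=models.boxes_of(n,q)
        print(q,[(round(d['p'],2),np.round(d['at']).astype(int).tolist(),pix(c,d['at']).astype(int).tolist()) for d in r[:6]])
p,M,s=tool();print(p,M.round(3),s['time_s'])
E
```

```text
scene [[0.51, 0.74, -0.43, 1011.08], [0.86, -0.44, 0.26, -256.75], [0.0, -0.5, -0.87, 1048.57], [0.0, 0.0, 0.0, 1.0]] 47.403892232635506 280.14037149704404 208.88390840361293
stage [(0.64, [566, -39, 15], [261, 247]), (0.46, [623, 458, 21], [439, 174]), (0.33, [493, 304, 7], [360, 167])]
plate [(0.94, [272, 374, 6], [335, 103]), (0.91, [492, 299, 9], [358, 167])]
cam_lever [(0.63, [552, -116, 46], [229, 251])]
lever_pin [(0.9, [547, -127, 42], [224, 253]), (0.72, [560, -43, 20], [258, 245]), (0.37, [651, -355, 7], [154, 347])]
dowel1 [(0.77, [565, -41, 19], [260, 246])]
end_stop [(0.95, [564, -43, 12], [259, 247])]
dish1 [(0.68, [544, -271, 31], [167, 284]), (0.62, [532, -395, 31], [113, 307]), (0.39, [551, -122, 44], [226, 253])]
bottle1 [(0.55, [778, -132, 101], [272, 333])]
tip_box [(0.57, [710, 350, 59], [432, 210])]
jar [(0.69, [361, -194, 55], [163, 203]), (0.21, [784, 44, 102], [347, 292])]
timer [(0.83, [622, 458, 21], [438, 174]), (0.15, [493, 303, 6], [360, 167])]
spatula [(0.65, [649, -350, 4], [155, 345])]
beaker [(0.78, [746, 208, 55], [393, 250]), (0.7, [545, -272, 32],
[... 321 characters left out ...]
[535, -121, 40], [307, 198])]
lever_pin [(0.81, [536, -120, 36], [307, 199])]
dowel1 [(0.95, [534, -25, 15], [286, 218])]
end_stop [(0.78, [539, -22, 17], [284, 218])]
dish1 [(0.68, [533, -253, 24], [334, 187]), (0.35, [479, 315, 8], [208, 286])]
bottle1 [(0.94, [743, -100, 73], [251, 170]), (0.73, [758, 70, 71], [206, 188]), (0.55, [473, 314, 8], [210, 287])]
tip_box [(0.7, [671, 378, 61], [132, 248])]
jar [(0.55, [758, 72, 68], [206, 189])]
timer [(0.59, [604, 464, 25], [120, 289])]
spatula [(0.83, [652, -351, -1], [322, 173])]
beaker [(0.58, [732, 211, 56], [173, 214])]
[ 130.79258991 -508.45703769  231.27955892] [[ 0.968  0.249  0.   ]
 [ 0.249 -0.968  0.   ]
 [ 0.    -0.    -1.   ]] 1.4
```

```bash
python3 -c "
import cv2,numpy as np
a=cv2.imread('pics/scene0.png');b=cv2.imread('pics/side0.png')
print(a.shape)"
```

```text
(420, 560, 3)
```

View pics/scene0.png

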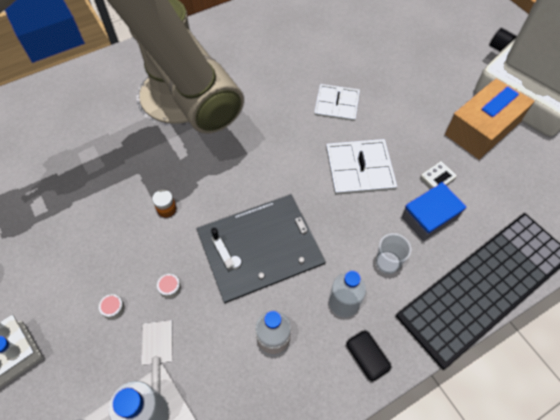

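View pics/side0.png

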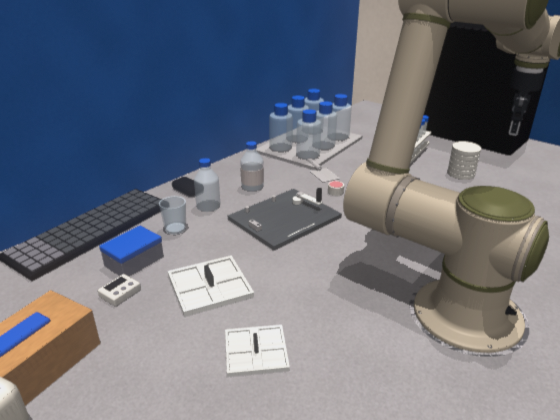

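Scene view: dishes at (168,285) and (111,306); large plate at (361,165), small look-alike at (338,101); stage at (261,247), lever pin (215,233), pivot (235,262), dowels (262,275) and (302,259), end stop (300,225). Look-alikes for the plate: (361,165) vs (338,101); I choose the larger and check it in a crop.

Run:
```python
import cv2,numpy as np
a=cv2.imread('pics/scene0.png');
s=cv2.resize(a[190:310,185:335],None,fx=4,fy=4,interpolation=cv2.INTER_CUBIC)[:480]
cv2.imwrite('pics/c1.png',s)
p=cv2.resize(a[80:200,290:410],None,fx=4,fy=4,interpolation=cv2.INTER_CUBIC)
cv2.imwrite('pics/c2.png',p)
```

```text
(no output)
```

View pics/c1.png

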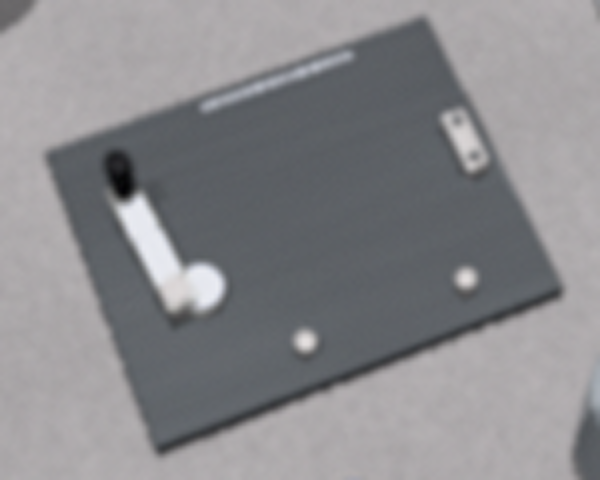

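View pics/c2.png

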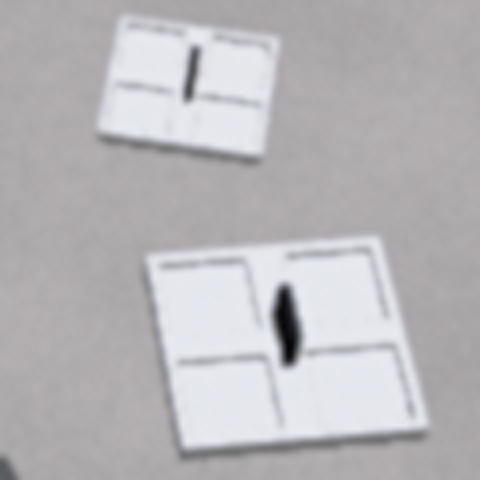

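c1 shows slab corners at (46,155),(425,17),(562,290),(160,447), dowels (305,341),(466,278), pin (118,158). c2 shows the large plate with corners (147,256),(380,237),(430,430),(182,447), its rib running near-vertical in the image; the smaller one is the decoy.

Run:
```python
from h import *
from scipy.optimize import least_squares
c=cap('scene')
T=lambda p,o:(p[0]/4+o[0],p[1]/4+o[1])
def fit(pts,x0):
    W=[ray(c,*u,z)[:2] for (l,z,u) in pts]
    def f(x): 
        r=np.array([[np.cos(x[2]),-np.sin(x[2])],[np.sin(x[2]),np.cos(x[2])]])
        return np.concatenate([r@np.array(l)+x[:2]-w for (l,z,u),w in zip(pts,W)])
    s=least_squares(f,x0,loss='soft_l1');return s.x,f(s.x).reshape(-1,2)
o=(184.6,189.6)
st=[((-100,-150),16,T((46,155),o)),((-100,105),16,T((425,17),o)),((105,105),16,T((562,290),o)),((105,-150),16,T((160,445),o)),((83.5,-50),32,T((305,341),o)),((83.5,50),32,T((466,278),o))]
x,r=fit(st,[560,-40,0]);print(x.round(3),r.round(1).tolist())
pin=ray(c,*T((118,158),o),84);print('pin',pin)
cs,sn=np.cos(x[2]),np.sin(x[2]);print('pivot',x[:2]+[cs*30+sn*107.7,sn*30-cs*107.7])
o=(289.6,79.6)
K=[T(q,o) for q in [(147,256),(380,237),(430,430),(182,445)]]
for L in [(77.5,80)]:
  pl=[((-L[0],-L[1]),14,K[0]),((-L[0],L[1]),14,K[1]),((L[0],L[1]),14,K[2]),((L[0],-L[1]),14,K[3])]
  x,r=fit(pl,[490,300,0]);print(x.round(3),r.round(1).tolist())
  print(pix(c,[*x[:2],46]))
for q in [(168,285),(111,306)]: print(ray(c,*q,28))
```

```text
[ 5.57384e+02 -1.74860e+01 -1.42000e-01] [[-3.4, -0.4], [-1.0, 1.9], [0.2, 2.3], [0.8, -4.0], [0.3, -0.0], [0.7, -0.4]]
pin [ 500.81154242 -124.02835248   84.        ]
pivot [ 571.85340325 -128.34561438]
[ 4.89324e+02  3.06204e+02 -4.45000e-01] [[-0.5, 1.1], [0.5, -0.5], [-1.7, 0.3], [1.5, -0.7]]
[362.55346988 157.14268568]
[ 545.23448324 -270.19083652   28.        ]
[ 525.96533931 -398.24343658   28.        ]
```

```bash
R="";python3 -m pendant '0.045 -0.028 0 0;0.045 -0.028 0 0;0.045 -0.028 0 0;0.045 -0.028 0 0;0.045 -0.028 0 0;0.045 -0.028 0 0;0.045 -0.028 0 0;0.045 -0.028 0 0;0.045 -0.028 0 0;0.045 -0.028 0 0' 1 40
python3 -m pendant '0 0 0 0.155;0 0 0 0.155;0 0 0 0;0 0 0 0'
python3 - <<'E'
from h import *
c=cap('wrist','w1.png');p,M,s=tool();print(p,M.round(3).tolist(),s['time_s'],s['force'])
print(np.round(c['pose'],3).tolist(),c['vertical_fov'],c['cx'],c['cy'])
for q in ['lever_pin','cam_lever','lever_pivot','dish1','dowel1']:
    print(q,[(round(d['p'],2),np.round(d['at']).astype(int).tolist(),pix(c,d['at']).astype(int).tolist()) for d in models.boxes_of('wrist',q)[:5]])
E
```

```text
time_s: 2.7
eef_pos: [497.9, -123.7, 231.4]
ee_rot: [0.0, 0.992, 0.126, 0.0]
force: [1.0, -0.7, 0.8]
grip_width: 1.003
grip_force: 0.0
time_s: 3.2
eef_pos: [496.8, -125.3, 231.3]
ee_rot: [-0.0, 1.0, -0.028, 0.0]
force: [-0.6, -0.4, -0.5]
grip_width: 1.004
grip_force: 0.0
[ 496.78824618 -125.28815301  231.34662023] [[0.998, -0.056, 0.0], [-0.056, -0.998, -0.0], [0.0, -0.0, -1.0]] 3.25 [-0.67577546  0.31148553 -0.30057123]
[[-0.055, -0.943, -0.328, 581.072], [-0.998, 0.052, 0.018, -129.957], [0.0, 0.329, -0.944, 372.958], [0.0, 0.0, 0.0, 1.0]] 66.37741452237358 283.03909795700577 209.65583248282385
lever_pin [(0.68, [550, -127, 42], [281, 131])]
cam_lever [(0.72, [546, -124, 46], [278, 135]), (0.61, [359, -191, 61], [346, 300]), (0.52, [564, -45, 16], [204, 119])]
lever_pivot [(0.59, [565, -40, 14], [200, 118])]
dish1 [(0.73, [355, -191, 60], [346, 302]), (0.68, [523, -387, 29], [529, 141]), (0.68, [544, -265, 26], [413, 128]), (0.26, [506, 213, -1], [0, 180])]
dowel1 [(0.69, [571, -37, 11], [197, 113])]
```

View pics/w1.png

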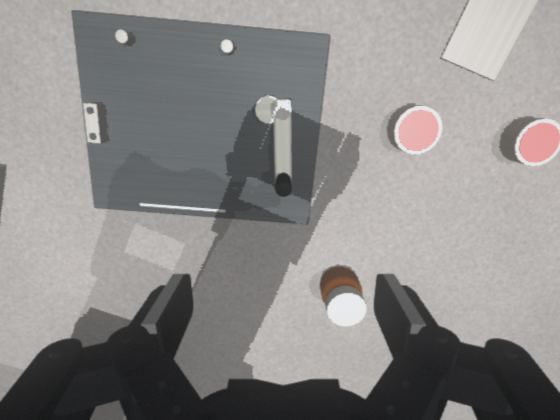

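Wrist view: stage with pin (283,186), lever, dowels (122,36) and (227,46), corners (72,10),(329,34),(309,223),(95,208); dishes (418,130),(540,142), jar (346,305).

```bash
cat >> h.py <<'E'
from scipy.optimize import least_squares
def fit(c,pts,x0):
    W=[ray(c,*u,z)[:2] for (l,z,u) in pts]
    def f(x): 
        r=np.array([[np.cos(x[2]),-np.sin(x[2])],[np.sin(x[2]),np.cos(x[2])]])
        return np.concatenate([r@np.array(l)+x[:2]-w for (l,z,u),w in zip(pts,W)])
    s=least_squares(f,x0,loss='soft_l1');return s.x,f(s.x).reshape(-1,2)
E
python3 - <<'E'
from h import *
c=cap('wrist')
st=[((-100,-150),16,(309,223)),((-100,105),16,(95,208)),((105,105),16,(72,10)),((105,-150),16,(329,34)),((83.5,-50),32,(227,46)),((83.5,50),32,(122,36))]
x,r=fit(c,st,[560,-20,-.14]);print(x.round(3),r.round(1).tolist())
cs,sn=np.cos(x[2]),np.sin(x[2]);pv=x[:2]+[cs*30+sn*107.7,sn*30-cs*107.7];print('pivot',pv)
pin=ray(c,283.5,187,84);print('pin',pin,np.linalg.norm(pin[:2]-pv),'pivot pix',pix(c,[*pv,50]))
d=pin[:2]-pv;print('theta',np.arctan2(d[1],d[0])-(x[2]-np.pi))
for q in [(418,130),(540,142)]: print(ray(c,*q,28))
E
```

```text
[ 5.5542e+02 -1.8853e+01 -1.3900e-01] [[-2.7, -0.6], [-0.9, 1.5], [1.0, 1.5], [0.7, -3.0], [0.4, -0.5], [0.0, 0.3]]
pivot [ 570.25627399 -129.66416548]
pin [ 502.8976718  -126.06120199   84.        ] 67.45489332844421 pivot pix [283.20893171 109.81115029]
theta 6.368312468264335
[ 541.26056638 -269.40561045   28.        ]
[ 521.37270005 -399.51022826   28.        ]
```

```bash
python3 -m pendant '0.004 0 0 0;0 0 0 0;0 0 0.045 0;0 0 0.045 0;0 0 0.045 0;0 0 0.046 0;0 0 0 0' 0.38
python3 -m pendant '0.0008 0.0105 0 -0.15;0.0008 0.0105 0 -0.15;0.0008 0.0105 0 -0.15;0.0008 0.0105 0 -0.15;0.0008 0.0105 0 -0.15;0.0008 0.0105 0 -0.15;0.0008 0.0105 0 -0.15;0.0008 0.0105 0 -0.15;0.0008 0.0105 0 -0.15;0.0008 0.0105 0 -0.15'
python3 -m pendant '0.0003 0.007 0 -0.1;0 0 0 0'
python3 - <<'E'
from h import *
c=cap('scene','s2.png');c=cap('wrist')
s=cv2.resize(cv2.imread('pics/s2.png')[170:310,165:335],None,fx=4,fy=4,interpolation=cv2.INTER_CUBIC)
cv2.imwrite('pics/s2c.png',s);print(tool())
E
```

```text
time_s: 4.42
eef_pos: [499.3, -124.6, 48.1]
ee_rot: [-0.001, 1.0, -0.029, -0.003]
force: [0.4, 0.0, 0.3]
grip_width: 0.382
grip_force: 0.0
time_s: 5.68
eef_pos: [562.8, -199.4, 52.7]
ee_rot: [0.001, 0.75, 0.662, 0.0]
force: [-0.5, 1.6, -0.2]
grip_width: 0.382
grip_force: 0.8
time_s: 5.92
eef_pos: [570.0, -200.1, 52.4]
ee_rot: [0.001, 0.717, 0.697, 0.0]
force: [0.3, -0.1, 0.2]
grip_width: 0.38
grip_force: 0.0
(array([ 569.38146529, -199.94513541,   51.68647114]), array([[ 3.09399480e-02,  9.99519933e-01,  1.61987256e-03],
       [ 9.99520822e-01, -3.09384037e-02, -9.69897126e-04],
       [-9.19315239e-04,  1.64910492e-03, -9.99998218e-01]]), {'time_s': 6.025, 'joints': array([-5.31636084e-01,  6.67471440e-01,  1.44707496e+00, -1.73674560e-05,
        1.02515827e+00, -5.00682943e-01]), 'dq': array([-0.00340058,  0.00666733,  0.01041876,  0.0001987 , -0.00606814,
       -0.00476594]), 'tau': array([ 9.57785267e-02, -5.26488841e+01, -2.22887403e+01,  3.96411284e-03,
        1.29382123e-02, -4.18618787e-02]), 'eef_pos': array([ 569.38146529, -199.94513541,   51.68647114]), 'ee_rot': array([9.11957313e-04, 7.17961797e-01, 6.96081868e-01, 2.43939623e-04]), 'force': array([-0.06545962, -0.44438881, -0.42765017]), 'wrist_torque': array([-0.05612792, -0.03803991, -0.0554629 ]), 'grip_force': 0.0, 'grip_width': 0.38074121806196426})
```

View pics/s2c.png

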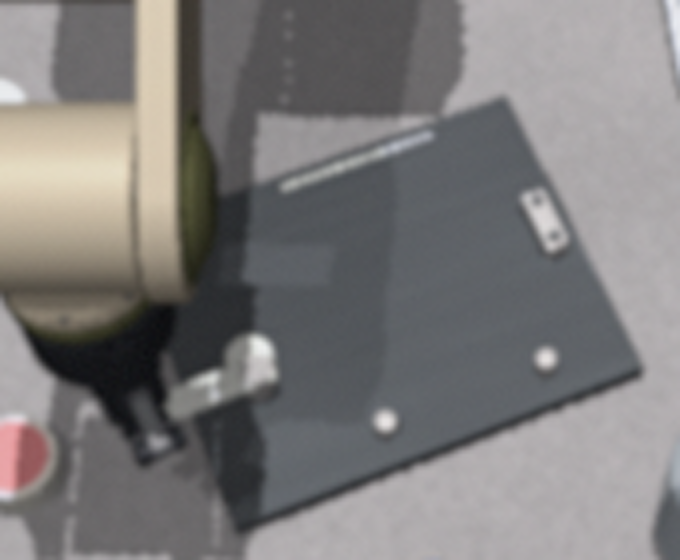

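Lever is now along the stage's -y (arm at (215,380) in the crop), pin still within fingers. Next: lift, go above the plate.

```bash
python3 -m pendant '0 0 -0.045 0;0 0 -0.045 0;0 0 -0.045 0;0 0 -0.045 0'
python3 -m pendant '0.0503 -0.0096 0 0;0.0503 -0.0096 0 0;0.0503 -0.0096 0 0;0.0503 -0.0096 0 0;0.0503 -0.0096 0 0;0.0503 -0.0096 0 0;0.0503 -0.0096 0 0;0.0503 -0.0096 0 0;0.0503 -0.0096 0 0;0.0503 -0.0096 0 0' 0.6
python3 -m pendant '0 0 0 -0.165;0 0 0 -0.165;0 0 0 -0.165;0 0 0 -0.165;0 0 0 -0.165;0 0 0 -0.165;0 0 0 -0.165;0 0 0 0;0 0 0 0'
python3 - <<'E'
from h import *
c=cap('scene','s3.png')
c=cap('wrist','w3.png');print(tool()[:2])
print([(round(d['p'],2),np.round(d['at'])) for d in models.boxes_of('wrist','plate')])
print([np.round(pix(c,[489,306,z])) for z in (14,46)])
E
```

```text
time_s: 6.52
eef_pos: [568.6, -199.6, 232.7]
ee_rot: [0.001, 0.718, 0.696, 0.0]
force: [1.1, -0.1, -0.0]
grip_width: 0.381
grip_force: 0.0
time_s: 7.78
eef_pos: [487.0, 307.3, 231.2]
ee_rot: [0.0, 0.718, 0.696, 0.001]
force: [0.4, -0.1, 0.3]
grip_width: 0.601
grip_force: 0.0
time_s: 8.9
eef_pos: [487.6, 305.8, 230.7]
ee_rot: [0.0, 0.222, 0.975, 0.0]
force: [1.1, -0.1, -0.8]
grip_width: 0.595
grip_force: 0.0
(array([487.58719877, 305.81721759, 230.48821396]), array([[-9.01637347e-01,  4.32492828e-01,  2.19108454e-04],
       [ 4.32492852e-01,  9.01637359e-01,  7.73733727e-05],
       [-1.64092939e-04,  1.64525563e-04, -9.99999973e-01]]))
[(0.87, array([478., 307.,  10.])), (0.64, array([662., 391.,  65.])), (0.6, array([333., 372.,  10.]))]
[array([284., 178.]), array([284., 185.])]
```

View pics/w3.png

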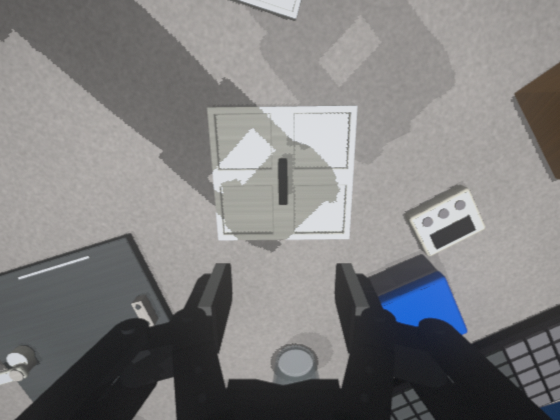

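Plate corners at (208,107),(357,106),(350,239),(219,240); rib at (283,180), vertical, aligned with the tool.

Run:
```python
from h import *
c=cap('wrist')
# tool x+ = image up? check
p,M,s=tool()
print([pix(c,p+M@np.array([x,y,216])) for x,y in [(50,0),(0,50)]])
K=[(208,107),(357,106),(350,239),(219,240)]
W=[ray(c,*k,14)[:2] for k in K]; W0=np.mean(W,0);print(W0)
L=[(-77.5,-80),(-77.5,80),(77.5,80),(77.5,-80)]
for yaw0 in (-.445,2.697):
    for LL in (L,L[::-1]):
        x,r=fit(c,[(l,14,k) for l,k in zip(LL,K)],[*W0,yaw0]);print(x.round(3),abs(r).max().round(1))
a=ray(c,283,160,46);b=ray(c,283,203,46);print(a,b,(a+b)/2)
```

```text
[array([283.24001189, 132.37318076]), array([327.11558425, 177.29300176])]
[488.17039962 305.9721856 ]
[ 4.88171e+02  3.06127e+02 -4.36000e-01] 1.5
[488.188 306.09  575.354] 210.3
[ 488.171  306.127 -572.205] 1.5
[488.088 306.136 578.494] 208.4
[464.44202721 316.6664259   46.        ] [506.03066569 296.7642764   46.        ] [485.23634645 306.71535115  46.        ]
```

```bash
python3 -m pendant '0 0 0.045 0.005;0 0 0.045 0.005;0 0 0.045 0;0 0 0.045 0;0 0 0.025 0;0 0 0.006 0;0 0 0 0' 
python3 -m pendant '0 0 0 0;0 0 0 0;0 0 0 0;0 0 0 0;0 0 0 0;0 0 0 0' 0 90
python3 -m pendant '0 0 -0.02 0;0 0 -0.02 0;0 0 -0.02 0;0 0 0 0;0 0 0 0'
```

```text
time_s: 9.98
eef_pos: [488.0, 306.0, 19.9]
ee_rot: [0.0, 0.226, 0.974, 0.0]
force: [0.4, 0.4, -0.2]
grip_width: 0.605
grip_force: 0.0
time_s: 10.72
eef_pos: [488.0, 306.0, 20.3]
ee_rot: [0.001, 0.225, 0.974, 0.0]
force: [-1.6, -0.8, 6.1]
grip_width: 0.099
grip_force: 88.9
time_s: 11.35
eef_pos: [487.0, 305.6, 78.1]
ee_rot: [-0.001, 0.225, 0.974, -0.001]
force: [0.1, -1.0, -4.3]
grip_width: 0.095
grip_force: 88.4
```

```bash
python3 -m pendant '-0.0197 -0.0271 0 0;-0.0197 -0.0271 0 0;-0.0197 -0.0271 0 0;-0.0197 -0.0271 0 0;-0.0197 -0.0271 0 0;-0.0197 -0.0271 0 0;-0.0197 -0.0271 0 0;-0.0197 -0.0271 0 0;-0.0197 -0.0271 0 0;-0.0197 -0.0271 0 0'
python3 -m pendant '0 0 0 -0.08;0 0 0 -0.08;0 0 0 -0.08;0 0 0 -0.075;0 0 0 0;0 0 0 0;0 0 0 0'
python3 - <<'E'
from h import *
c=cap('scene','s4.png')
c=cap('wrist','w4.png');p,M,s=tool();print(p,M.round(4).tolist(),s['grip_force'],s['grip_width'])
a=np.hstack([cv2.resize(cv2.imread('pics/s4.png')[170:310,165:335],None,fx=2.4,fy=2.4,interpolation=cv2.INTER_CUBIC),cv2.resize(cv2.imread('pics/w4.png'),(384,336))[:336]])
cv2.imwrite('pics/m4.png',a);print(a.shape)
E
```

```text
time_s: 12.6
eef_pos: [545.1, -25.1, 78.1]
ee_rot: [-0.001, 0.226, 0.974, 0.0]
force: [0.9, -0.1, -4.8]
grip_width: 0.107
grip_force: 60.6
time_s: 13.48
eef_pos: [545.5, -24.1, 79.1]
ee_rot: [-0.0, 0.07, 0.998, 0.0]
force: [0.7, 0.1, -5.8]
grip_width: 0.095
grip_force: 91.9
[545.52423118 -24.11790813  79.22568775] [[-0.9902, 0.1398, -0.0001], [0.1398, 0.9902, 0.0001], [0.0001, 0.0, -1.0]] 91.92345857620239 0.09783516666549724
(336, 792, 3)
```

View pics/m4.png

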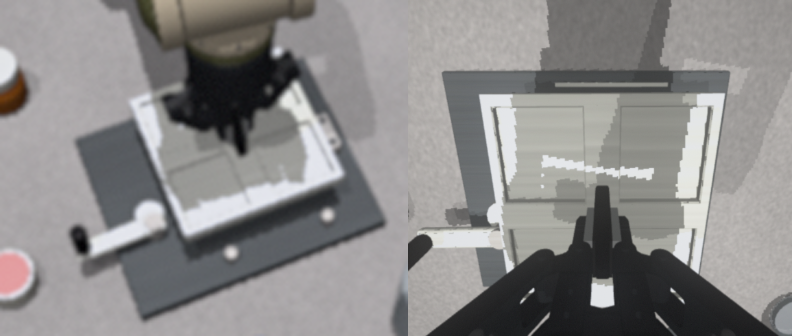

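```bash
python3 -m pendant '0 0 0.015 0;0 0 0.015 0;0 0 0.008 0;0 0 0.003 0;0 0 0 0;0 0 0 0'
python3 -m pendant '0 0 0.0015 0;0 0 0 0;0 0 0 0'
```

```text
time_s: 14.32
eef_pos: [545.8, -24.2, 38.7]
ee_rot: [0.0, 0.07, 0.998, -0.0]
force: [-0.0, 0.9, -5.9]
grip_width: 0.095
grip_force: 92.0
time_s: 14.7
eef_pos: [545.6, -24.1, 36.9]
ee_rot: [0.0, 0.07, 0.998, -0.0]
force: [-0.5, 0.7, -4.8]
grip_width: 0.098
grip_force: 92.0
```

```bash
python3 -m pendant '0 0 0.0012 0;0 0 0 0;0 0 0 0' 0 50
python3 -m pendant '-0.003 0 0 0;-0.003 0 0 0;-0.002 0 0 0;0 0 0 0;0 0 0 0'
python3 -m pendant '-0.001 0 0 0;-0.001 0 0 0;0 0 0 0'
python3 -m pendant '-0.001 0 0 0;0 0 0 0;0 0 0 0'
python3 -m pendant '-0.001 0 0 0;0 0 0 0;0 0 0 0'
```

```text
time_s: 15.08
eef_pos: [545.7, -24.1, 36.3]
ee_rot: [0.0, 0.07, 0.998, -0.0]
force: [-5.2, 0.9, 5.8]
grip_width: 0.097
grip_force: 93.5
time_s: 15.7
eef_pos: [553.4, -25.2, 36.3]
ee_rot: [-0.0, 0.07, 0.998, -0.0]
force: [-5.7, 1.2, 6.9]
grip_width: 0.101
grip_force: 93.7
time_s: 16.08
eef_pos: [554.2, -25.3, 36.3]
ee_rot: [-0.002, 0.07, 0.998, 0.0]
force: [-12.9, 1.8, 11.5]
grip_width: 0.1
grip_force: 94.6
time_s: 16.45
eef_pos: [554.3, -25.3, 36.3]
ee_rot: [-0.003, 0.07, 0.998, 0.0]
force: [-18.5, 1.3, 15.6]
grip_width: 0.101
grip_force: 95.2
time_s: 16.82
eef_pos: [554.3, -25.2, 36.3]
ee_rot: [-0.004, 0.07, 0.998, 0.0]
force: [-24.1, 1.5, 20.0]
grip_width: 0.099
grip_force: 95.9
```

```bash
python3 -m pendant '0.002 0 0 0;0 0.002 0 0;0 0.002 0 0;0 0 0 0'
python3 -m pendant '0 0.001 0 0;0 0.001 0 0;0 0 0 0'
python3 -m pendant '0 0.001 0 0;0 0 0 0;0 0 0 0'
python3 -m pendant '0 0.001 0 0;0 0 0 0;0 0 0 0'
```

```text
time_s: 17.32
eef_pos: [554.6, -23.4, 36.3]
ee_rot: [-0.002, 0.07, 0.998, -0.001]
force: [-15.5, -11.7, 10.8]
grip_width: 0.098
grip_force: 94.5
time_s: 17.7
eef_pos: [554.9, -21.7, 36.3]
ee_rot: [-0.002, 0.07, 0.998, -0.002]
force: [-16.7, -14.0, 11.9]
grip_width: 0.097
grip_force: 94.5
time_s: 18.08
eef_pos: [555.0, -20.7, 36.3]
ee_rot: [-0.002, 0.07, 0.998, -0.002]
force: [-16.6, -13.8, 11.5]
grip_width: 0.092
grip_force: 94.5
time_s: 18.45
eef_pos: [555.1, -19.7, 36.3]
ee_rot: [-0.002, 0.07, 0.998, -0.002]
force: [-15.6, -12.9, 11.0]
grip_width: 0.096
grip_force: 94.5
```

```bash
python3 -m pendant '0 0.001 0 0;0 0.001 0 0;0 0 0 0'
python3 -m pendant '0 0.001 0 0;0 0 0 0;0 0 0 0'
python3 -m pendant '0 0.001 0 0;0 0 0 0;0 0 0 0'
```

```text
time_s: 18.82
eef_pos: [555.4, -17.7, 36.3]
ee_rot: [-0.002, 0.07, 0.998, -0.002]
force: [-15.8, -13.3, 11.3]
grip_width: 0.097
grip_force: 94.5
time_s: 19.2
eef_pos: [555.5, -17.2, 36.3]
ee_rot: [-0.002, 0.07, 0.998, -0.002]
force: [-17.3, -16.0, 11.4]
grip_width: 0.094
grip_force: 94.5
time_s: 19.58
eef_pos: [555.5, -17.2, 36.3]
ee_rot: [-0.002, 0.07, 0.998, -0.003]
force: [-18.7, -22.3, 11.9]
grip_width: 0.097
grip_force: 94.5
```

```bash
python3 -m pendant '0 0 0 0;0 0 0 0;0 0 0 0' 0.4
python3 -m pendant '0 0 -0.04 0;0 0 -0.05 0;0 0 -0.05 0;0 0 -0.05 0;0.03 0 0 0;0.03 0 0 0;0 0 0 0;0 0 0 0'
python3 - <<'E'
from h import *
c=cap('wrist','w5.png');p,M,s=tool();print(p,M.round(4).tolist(),s['force'])
cv2.imwrite('pics/w5c.png',cv2.resize(cv2.imread('pics/w5.png')[:300],(784,420),interpolation=cv2.INTER_CUBIC))
E
```

```text
time_s: 19.95
eef_pos: [557.4, -13.4, 35.7]
ee_rot: [0.0, 0.07, 0.998, 0.0]
force: [1.0, 0.5, -0.3]
grip_width: 0.399
grip_force: 0.0
time_s: 20.95
eef_pos: [498.3, -5.3, 225.8]
ee_rot: [0.0, 0.07, 0.998, -0.0]
force: [-0.9, 0.0, 0.4]
grip_width: 0.407
grip_force: 0.0
[498.36390711  -5.3496275  225.60653584] [[-0.9903, 0.1393, 0.0005], [0.1393, 0.9903, -0.0], [-0.0005, 0.0, -1.0]] [ 0.25596229 -0.25990877  0.26643053]
```

View pics/w5c.png

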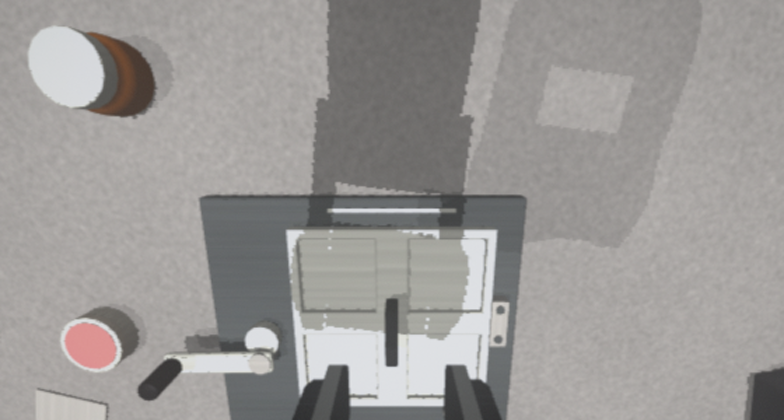

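The plate sits against the end stop (495,320 in crop), lever open, pin at (160,380). Now go to the pin.

```bash
python3 -m pendant '0 0 0 0.156;0 0 0 0.156;0 0 0 0.156;0 0 0 0.156;0 0 0 0.156;0 0 0 0.156;0 0 0 0.156;0 0 0 0.156;0 0 0 0.156;0 0 0 0.156' 0.4
python3 -m pendant '-0.0364 0.0174 0 0;-0.0364 0.0174 0 0;-0.0364 0.0174 0 0;-0.0364 0.0174 0 0;-0.0364 0.0174 0 0;0 0 0 0;0 0 0 0'
python3 - <<'E'
from h import *
c=cap('wrist','w6.png');p,M,s=tool();print(p,M.round(3).tolist(),delta([561,-197.4,50]))
print(pix(c,[561,-197.4,84]),pix(c,[570.2,-128,50]))
E
```

```text
time_s: 22.25
eef_pos: [498.4, -5.4, 225.3]
ee_rot: [-0.0, 0.753, 0.658, -0.0]
force: [-0.7, 0.3, 0.1]
grip_width: 0.402
grip_force: 0.0
time_s: 23.12
eef_pos: [560.8, -196.7, 225.1]
ee_rot: [-0.0, 0.751, 0.66, -0.0]
force: [-0.3, 0.4, 1.1]
grip_width: 0.403
grip_force: 0.0
[ 560.70136437 -196.27370576  225.38886252] [[0.128, 0.992, -0.0], [0.992, -0.128, 0.0], [0.0, -0.0, -1.0]] [ -1.14214449   0.5016341  175.38829689]
[284.03666144 196.5289753 ] [284.28916179 115.39062728]
```

View pics/w6.png

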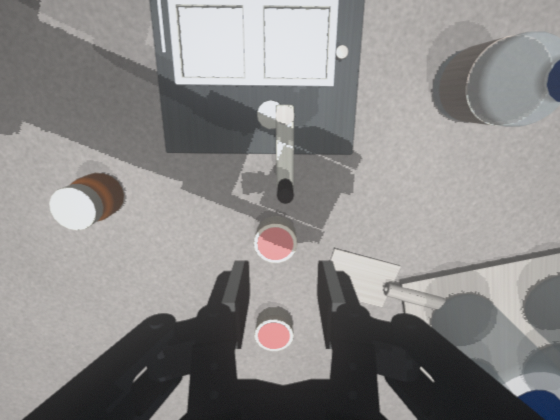

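Pin at (285,190) as predicted, dishes at (275,243),(274,333), plate edge at the dowel (341,50).

```bash
python3 -m pendant '0 0 0.045 0;0 0 0.045 0;0 0 0.045 0;0 0 0.04 0;0 0 0 0'
python3 -m pendant '0.0008 -0.0105 0 0.15;0.0008 -0.0105 0 0.15;0.0008 -0.0105 0 0.15;0.0008 -0.0105 0 0.15;0.0008 -0.0105 0 0.15;0.0008 -0.0105 0 0.15;0.0008 -0.0105 0 0.15;0.0008 -0.0105 0 0.15;0.0008 -0.0105 0 0.15;0.0004 -0.007 0 0.1'
python3 -m pendant '0.0002 -0.0035 0 0.05;0 0 0 0;0 0 0 0'
python3 -m pendant '0.0002 -0.0035 0 0.05;0 0 0 0;0 0 0 0'
```

```text
time_s: 23.8
eef_pos: [559.3, -195.4, 48.6]
ee_rot: [-0.003, 0.751, 0.66, -0.001]
force: [0.2, -0.7, 0.8]
grip_width: 0.399
grip_force: 0.0
time_s: 25.05
eef_pos: [500.7, -126.7, 53.2]
ee_rot: [0.001, 1.0, -0.006, 0.002]
force: [0.1, -1.6, -0.1]
grip_width: 0.398
grip_force: 0.8
time_s: 25.42
eef_pos: [500.2, -123.2, 51.6]
ee_rot: [0.0, 1.0, -0.028, 0.001]
force: [0.5, -0.1, -0.1]
grip_width: 0.397
grip_force: 0.0
time_s: 25.8
eef_pos: [500.3, -119.9, 50.8]
ee_rot: [0.0, 0.999, -0.053, 0.0]
force: [0.5, -1.5, 0.5]
grip_width: 0.397
grip_force: 0.7
```

```bash
python3 -m pendant '0 -0.0035 0 0.03;0 0 0 0;0 -0.003 0 0.02;0 0 0 0;0 0 0 0'
python3 -m pendant '0 -0.002 0 0;0 0 0 0;0 0 0 0'
python3 -m pendant '0 -0.002 0 0;0 0 0 0;0 0 0 0'
```

```text
time_s: 26.42
eef_pos: [500.8, -113.1, 50.5]
ee_rot: [-0.0, 0.997, -0.079, -0.0]
force: [-2.1, -2.5, 1.5]
grip_width: 0.403
grip_force: 1.1
time_s: 26.8
eef_pos: [501.0, -111.2, 50.5]
ee_rot: [-0.0, 0.997, -0.079, -0.0]
force: [-3.6, -3.6, 1.9]
grip_width: 0.401
grip_force: 1.8
time_s: 27.18
eef_pos: [501.3, -109.2, 50.4]
ee_rot: [-0.0, 0.997, -0.079, -0.0]
force: [-3.9, -2.3, 0.5]
grip_width: 0.4
grip_force: 1.8
```

```bash
python3 -m pendant '0 -0.002 0 0;0 0 0 0;0 0 0 0'
python3 -m pendant '0 -0.001 0 0;0 0 0 0;0 0 0 0'
python3 -m pendant '0 -0.001 0 0;0 0 0 0;0 0 0 0'
```

```text
time_s: 27.55
eef_pos: [501.3, -108.8, 50.4]
ee_rot: [0.001, 0.997, -0.079, -0.001]
force: [-6.8, -13.3, -1.6]
grip_width: 0.402
grip_force: 7.4
time_s: 27.92
eef_pos: [501.4, -108.7, 50.4]
ee_rot: [0.002, 0.997, -0.079, -0.001]
force: [-8.8, -18.8, -1.7]
grip_width: 0.401
grip_force: 10.2
time_s: 28.3
eef_pos: [501.4, -108.5, 50.5]
ee_rot: [0.003, 0.997, -0.079, -0.001]
force: [-9.7, -23.9, -0.6]
grip_width: 0.4
grip_force: 13.0
```

```bash
python3 -m pendant '0 0.006 0 0;0 0.006 0 0;0 0 -0.045 0;0 0 -0.05 0;0 0 -0.05 0;0.02 0.044 0 0;0.02 0.044 0 0;0.02 0.044 0 0' 1
python3 -m pendant '0 0 0 -0.159;0 0 0 -0.159;0 0 0 -0.159;0 0 0 -0.159;0 0 0 -0.159;0 0 0 -0.159;0 0 0 -0.159;0 0 0 -0.159;0 0 0 -0.159;0 0 0 -0.159'
python3 -m pendant '0 0 0 0;0 0 0 0'
python3 - <<'E'
from h import *
c=cap('wrist','w7.png');p,M,s=tool();print(p,M.round(3).tolist(),s['force'])
for d in models.boxes_of('wrist','dish1'): print(round(d['p'],2),np.round(d['at']),pix(c,d['at']).astype(int))
h=cv2.cvtColor(c['color'],cv2.COLOR_RGB2HSV);m=((h[...,0]<12)|(h[...,0]>168))&(h[...,1]>70)&(h[...,2]>140)
n,l,st,ce=cv2.connectedComponentsWithStats(m.astype(np.uint8))
for i in range(1,n):
    if st[i,4]>150: print(ce[i],st[i,4],ray(c,*ce[i],28))
E
```

```text
time_s: 29.3
eef_pos: [539.3, -258.1, 195.7]
ee_rot: [-0.0, 0.997, -0.079, 0.0]
force: [0.4, 0.1, -0.2]
grip_width: 1.004
grip_force: 0.0
time_s: 30.55
eef_pos: [539.0, -256.6, 195.5]
ee_rot: [-0.0, 0.753, 0.658, 0.0]
force: [-0.2, 0.3, 0.5]
grip_width: 0.998
grip_force: 0.0
time_s: 30.8
eef_pos: [538.8, -256.8, 195.6]
ee_rot: [-0.0, 0.755, 0.655, 0.0]
force: [-0.4, 0.6, -0.1]
grip_width: 1.0
grip_force: 0.0
[ 538.8016583  -256.84455566  195.56614326] [[0.141, 0.99, 0.0], [0.99, -0.141, 0.0], [0.0, 0.0, -1.0]] [-0.50998528 -0.75207028 -1.08065016]
0.88 [ 522. -390.   30.] [285 304]
0.65 [ 544. -269.   27.] [289 198]
[287.57704918 199.38278689] 1220 [ 541.21849571 -269.02794216   28.        ]
[285.85024155 308.70410628] 828 [ 521.44073989 -398.23817038   28.        ]
```

View pics/w7.png

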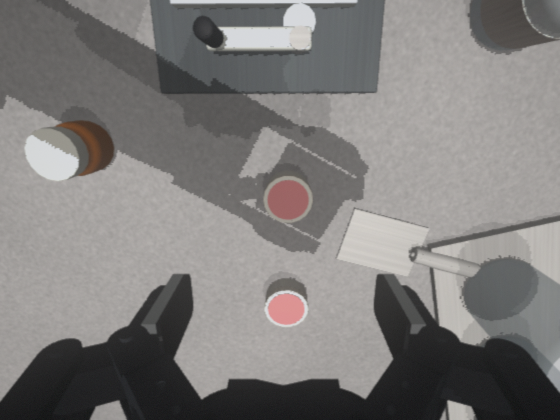

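Lever arm is parallel to the stage edge (locked), dish at (288,199), next dish (286,309); spatula blade at (385,240) is just clear.

```bash
python3 -m pendant '-0.012 0.004 0 0;0 0 0.05 0;0 0 0.05 0;0 0 0.05 0;0 0 0.03 0;0 0 0.008 0;0 0 0 0;0 0 0 0' 0.8 40
python3 -m pendant '0 0 0 0;0 0 0 0;0 0 0 0;0 0 0 0;0 0 0 0;0 0 0 0' 0 40
python3 -m pendant '0 0 -0.02 0;0 0 -0.04 0;0 0 -0.04 0;0 0 0 0;0 0 0 0'
python3 - <<'E'
from h import *
st=np.array([555.5,-17.2]);y=-.14;R2=np.array([[np.cos(y),-np.sin(y)],[np.sin(y),np.cos(y)]])
p,M,s=tool();print(np.arctan2(M[1,0],M[0,0]))
for n,l in [('w2',(-40,43)),('w3',(40,-43))]:
    w=st+R2@np.array(l);print(n,w,delta([*w,p[2]]))
E
```

```text
time_s: 31.9
eef_pos: [541.7, -270.1, 9.1]
ee_rot: [0.001, 0.755, 0.656, 0.0]
force: [0.7, 0.4, 0.3]
grip_width: 0.801
grip_force: 0.0
time_s: 32.65
eef_pos: [541.6, -269.8, 9.0]
ee_rot: [0.001, 0.754, 0.656, 0.0]
force: [-0.7, 0.3, 5.1]
grip_width: 0.565
grip_force: 41.1
time_s: 33.28
eef_pos: [540.7, -269.1, 107.0]
ee_rot: [-0.0, 0.755, 0.656, -0.0]
force: [-0.1, -0.6, -1.3]
grip_width: 0.569
grip_force: 41.5
1.431794170996085
w2 [521.89171408  30.96101242] [ 2.94605762e+02 -6.01667198e+01  2.00786251e-01]
w3 [589.10828592 -65.36101242] [2.08525988e+02 1.97473574e+01 8.76025582e-02]
```

```bash
python3 -m pendant '0.042 -0.0086 0 0;0.042 -0.0086 0 0;0.042 -0.0086 0 0;0.042 -0.0086 0 0;0.042 -0.0086 0 0;0.042 -0.0086 0 0;0.042 -0.0086 0 0;0 0 0 0;0 0 0 0'
python3 - <<'E'
from h import *
print(delta([521.9,31,34]));c=cap('wrist','w8.png');c=cap('scene','s8.png')
a=np.hstack([cv2.resize(cv2.imread('pics/s8.png')[160:300,175:345],None,fx=2.4,fy=2.4,interpolation=cv2.INTER_CUBIC),cv2.resize(cv2.imread('pics/w8.png'),(384,336))[:336]])
cv2.imwrite('pics/m8.png',a)
E
```

```text
time_s: 34.4
eef_pos: [521.9, 29.8, 106.8]
ee_rot: [-0.0, 0.754, 0.656, -0.001]
force: [0.1, 0.7, -1.1]
grip_width: 0.573
grip_force: 41.5
[ 1.20918777e+00 -2.80911981e-02  7.28400502e+01]
```

View pics/m8.png

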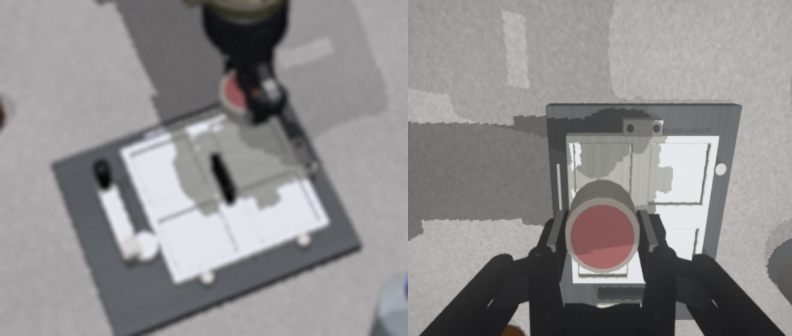

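Dish held upright between the fingers above the upper-left well; plate touches dowels and end stop, lever locked. Lower it.

```bash
python3 -m pendant '0.001 0 0.03 0;0 0 0.025 0;0 0 0.01 0;0 0 0.004 0;0 0 0 0;0 0 0 0'
python3 -m pendant '0 0 0.003 0;0 0 0 0;0 0 0 0'
```

```text
time_s: 35.25
eef_pos: [522.7, 30.9, 39.3]
ee_rot: [0.001, 0.755, 0.656, 0.0]
force: [0.5, -0.3, -0.4]
grip_width: 0.569
grip_force: 41.5
time_s: 35.62
eef_pos: [522.3, 31.1, 35.7]
ee_rot: [0.0, 0.754, 0.656, 0.0]
force: [-0.4, 0.8, -1.1]
grip_width: 0.569
grip_force: 41.5
```

```bash
python3 -m pendant '0 0 0.0015 0;0 0 0 0;0 0 0 0'
python3 -m pendant '0 0 0.001 0;0 0 0 0;0 0 0 0'
```

```text
time_s: 36.0
eef_pos: [522.3, 31.1, 34.1]
ee_rot: [-0.0, 0.754, 0.656, -0.0]
force: [-0.1, -0.5, -0.9]
grip_width: 0.572
grip_force: 41.5
time_s: 36.38
eef_pos: [522.2, 31.1, 33.1]
ee_rot: [-0.0, 0.755, 0.656, -0.0]
force: [0.2, -0.8, 0.4]
grip_width: 0.566
grip_force: 41.6
```

```bash
python3 -m pendant '0 0 0 0;0 0 0 0;0 0 0 0;0 0 -0.03 0;0 0 -0.045 0;0 0 -0.045 0;0 0 -0.045 0' 0.75
python3 -m pendant '-0.0465 0.0066 0 0;-0.0465 0.0066 0 0;-0.0465 0.0066 0 0;-0.0465 0.0066 0 0;-0.0465 0.0066 0 0;-0.0465 0.0066 0 0;-0.0465 0.0066 0 0;-0.0465 0.0066 0 0;-0.0465 0.0066 0 0;0 0 0 0' 0.85
python3 - <<'E'
from h import *
c=cap('scene','s9.png');c=cap('wrist','w9.png');p,M,s=tool();print(p,M.round(3).tolist())
for d in models.boxes_of('wrist','dish1'): print(round(d['p'],2),np.round(d['at']),pix(c,d['at']).astype(int))
h=cv2.cvtColor(c['color'],cv2.COLOR_RGB2HSV);m=((h[...,0]<12)|(h[...,0]>168))&(h[...,1]>70)&(h[...,2]>120)
n,l,st,ce=cv2.connectedComponentsWithStats(m.astype(np.uint8))
for i in range(1,n):
    if st[i,4]>150: t=ray(c,*ce[i],28);print(ce[i],st[i,4],t,delta([t[0],t[1],9]))
a=np.hstack([cv2.resize(cv2.imread('pics/s9.png')[150:330,80:350],None,fx=1.5,fy=1.5,interpolation=cv2.INTER_CUBIC),cv2.resize(cv2.imread('pics/w9.png'),(360,270))])
cv2.imwrite('pics/m9.png',a)
E
```

```text
time_s: 37.25
eef_pos: [522.1, 31.1, 199.7]
ee_rot: [0.0, 0.755, 0.656, 0.0]
force: [0.5, 0.9, -0.1]
grip_width: 0.752
grip_force: 0.0
time_s: 38.5
eef_pos: [522.2, -394.3, 197.1]
ee_rot: [-0.0, 0.756, 0.655, -0.0]
force: [-0.9, 1.1, -0.5]
grip_width: 0.853
grip_force: 0.0
[ 522.97599314 -391.45832699  197.69868629] [[0.139, 0.99, -0.0], [0.99, -0.139, 0.001], [0.001, -0.001, -1.0]]
0.79 [ 503. -358.   29.] [258 157]
```

View pics/m9.png

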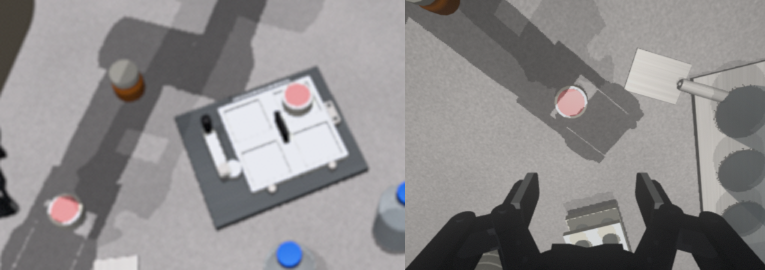

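First dish sits in its well; the second dish was knocked to wrist pixel (258,158). Localise it afresh.

Run:
```python
from h import *
c=cap('wrist');g=cv2.medianBlur(cv2.cvtColor(c['color'],cv2.COLOR_RGB2HSV)[...,1],3)
m=np.zeros_like(g);m[110:210,200:320]=(g[110:210,200:320]>50)
n,l,st,ce=cv2.connectedComponentsWithStats(m)
for i in range(1,n):
    if st[i,4]>150: t=ray(c,*ce[i],28);print(ce[i],st[i,4],t,delta([t[0],t[1],9]))
```

```text
[254.27142857 165.93095238] 840 [ 497.72838888 -365.23381455   28.        ] [ 21.57760933 -28.89075841 189.25204271]
```

```bash
python3 -m pendant '0.01 -0.025 0.05 0;0.01 0 0.03 0;0 0 0 0;0 0 0 0'
python3 - <<'E'
from h import *
c=cap('wrist','w10.png')
print(tool()[0],[(round(d['p'],2),np.round(d['at']),pix(c,d['at'])) for d in models.boxes_of('wrist','dish1')])
cv2.imwrite('pics/w10c.png',cv2.imread('pics/w10.png')[60:330,120:440])
E
```

```text
time_s: 39.2
eef_pos: [502.0, -368.8, 120.0]
ee_rot: [0.001, 0.754, 0.657, 0.0]
force: [-0.1, -0.1, 0.6]
grip_width: 0.85
grip_force: 0.0
[ 501.97033233 -368.97110819  120.06520468] [(0.9, array([ 501., -359.,   27.]), array([280.58380714, 201.52798714]))]
```

View pics/w10c.png

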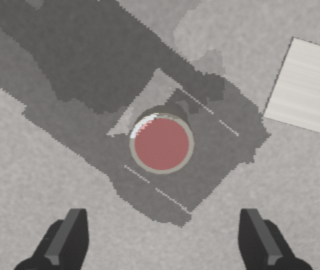

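Dish top centre is at crop (161,143), i.e. (281,203), standing upright.

Run:
```python
from h import *
c=cap('wrist');t=ray(c,281,203,28);print(t,delta([t[0],t[1],9]))
```

```text
[ 501.26897726 -360.08009645   28.        ] [  8.91605502  -1.84592632 110.54431317]
```

```bash
python3 -m pendant '0.009 -0.002 0 0;0 0 0.05 0;0 0 0.04 0;0 0 0.02 0;0 0 0 0;0 0 0 0'
python3 -m pendant '0 0 0 0;0 0 0 0;0 0 0 0;0 0 0 0;0 0 0 0;0 0 0 0' 0 40
python3 -m pendant '0 0 -0.02 0;0 0 -0.04 0;0 0 -0.04 0;0 0 0 0;0 0 0 0'
python3 - <<'E'
from h import *
print(delta([589.1,-65.4,107]))
E
```

```text
time_s: 40.1
eef_pos: [501.1, -359.8, 9.8]
ee_rot: [0.001, 0.754, 0.656, 0.0]
force: [0.3, 0.4, 0.3]
grip_width: 0.852
grip_force: 0.0
time_s: 40.85
eef_pos: [501.0, -359.7, 9.7]
ee_rot: [0.001, 0.754, 0.656, 0.0]
force: [-1.0, -0.0, 5.9]
grip_width: 0.572
grip_force: 41.1
time_s: 41.48
eef_pos: [500.1, -358.9, 108.2]
ee_rot: [-0.0, 0.755, 0.656, -0.0]
force: [0.6, -0.0, -0.4]
grip_width: 0.565
grip_force: 41.5
[303.00675461  47.41192854   1.21702583]
```

```bash
python3 -m pendant '0.0433 0.0068 0 0;0.0433 0.0068 0 0;0.0433 0.0068 0 0;0.0433 0.0068 0 0;0.0433 0.0068 0 0;0.0433 0.0068 0 0;0.0433 0.0068 0 0;0 0 0 0;0 0 0 0'
python3 - <<'E'
from h import *
print(delta([589.1,-65.4,34]));cap('wrist','w11.png')
c=cap('scene');f=cap('scene','s11.png')
a=np.hstack([cv2.resize(cv2.imread('pics/s11.png')[160:300,175:345],None,fx=2.4,fy=2.4,interpolation=cv2.INTER_CUBIC),cv2.resize(cv2.imread('pics/w11.png'),(384,336))[:336]])
cv2.imwrite('pics/m11.png',a)
E
```

```text
time_s: 42.6
eef_pos: [589.0, -66.0, 107.3]
ee_rot: [-0.001, 0.755, 0.656, -0.001]
force: [-0.7, 0.5, -0.9]
grip_width: 0.568
grip_force: 41.5
[ 0.57420646  0.10289652 73.34633913]
```

View pics/m11.png

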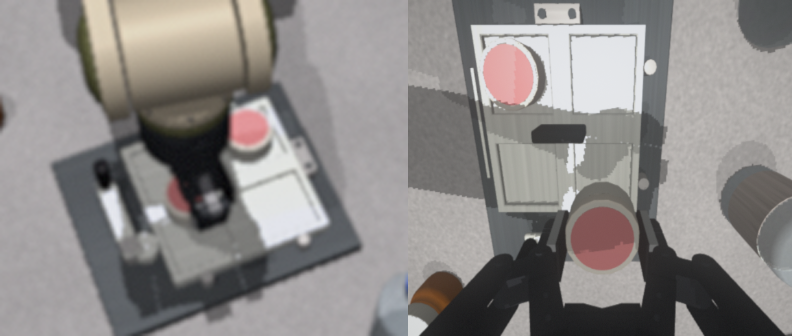

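First dish is seated in its well; the second hangs over the diagonal well, and the plate touches dowel (650,67) and stop (555,20). My picture budget is used up, so the remaining checks are numeric.

```bash
python3 -m pendant '0 0 0.03 0;0 0 0.025 0;0 0 0.01 0;0 0 0.004 0;0 0 0 0;0 0 0 0'
python3 -m pendant '0 0 0.003 0;0 0 0.001 0;0 0 0 0;0 0 0 0'
python3 -m pendant '0 0 0.001 0;0 0 0 0;0 0 0 0'
```

```text
time_s: 43.5
eef_pos: [589.9, -65.7, 39.9]
ee_rot: [0.001, 0.754, 0.656, 0.0]
force: [0.0, 0.2, -0.4]
grip_width: 0.572
grip_force: 41.5
time_s: 44.0
eef_pos: [589.5, -65.6, 35.1]
ee_rot: [0.0, 0.754, 0.656, -0.0]
force: [-0.9, 0.3, 0.3]
grip_width: 0.567
grip_force: 41.5
time_s: 44.38
eef_pos: [589.5, -65.5, 34.1]
ee_rot: [-0.0, 0.754, 0.656, 0.0]
force: [-0.6, 0.0, -0.5]
grip_width: 0.569
grip_force: 41.5
```

Underside is at floor height (grasped at 9.7, floor 24). Release, lift and retreat, then check numerically with the networks.

```bash
python3 -m pendant '0 0 0 0;0 0 0 0;0 0 0 0;0 0 -0.03 0;0 0 -0.045 0;0 0 -0.045 0;0 0 -0.045 0;0 0 0 0' 0.75
python3 -m pendant '-0.04 0 0 0;-0.05 0 0 0;-0.05 0 0 0;-0.05 0 0 0;-0.05 0 0 0;-0.05 0 0 0;0 0 0 0;0 0 0 0'
python3 - <<'E'
from h import *
y=-.14;R2=np.array([[np.cos(y),-np.sin(y)],[np.sin(y),np.cos(y)]]);st=np.array([555.5,-17.2])
for n in ['scene','side','wrist']:
    c=cap(n,'f_'+n+'.png')
    for q in ['dish1','plate','lever_pin']:
        print(n,q,[(round(d['p'],2),np.round(d['at']).astype(int).tolist(),np.round(R2.T@(np.array(d['at'])[:2]-st)).tolist()) for d in models.boxes_of(n,q)])
    if n=='scene':
        h=cv2.cvtColor(c['color'],cv2.COLOR_RGB2HSV);m=((h[...,0]<12)|(h[...,0]>168))&(h[...,1]>60)&(h[...,2]>120)
        k,l,s,ce=cv2.connectedComponentsWithStats(m.astype(np.uint8))
        for i in range(1,k):
            if s[i,4]>60: print(ce[i],s[i,4],R2.T@(ray(c,*ce[i],52)[:2]-st))
        P=lambda a,b,z:pix(c,[*(st+R2@np.array([a,b])),z]).round(1)
        print('pin locked',P(-40,-107.7,84))
        g=c['color'].mean(2);
        u=P(-40,-107.7,84).astype(int);b=g[u[1]-12:u[1]+13,u[0]-12:u[0]+13]<45;vy,vx=np.nonzero(b);print('dark',vx.mean()+u[0]-12,vy.min()+u[1]-12,vy.max()+u[1]-12,b.sum())
        # plate edge profile along stage x at y=0 side, y along x=0
        for b0 in (-60,60): print([ (xx,int(g[tuple(P(xx,b0,30)[::-1].astype(int))])) for xx in range(68,86,2)])
        print([(yy,int(g[tuple(P(-40,yy,30)[::-1].astype(int))])) for yy in range(70,90,2)])
E
```

```text
time_s: 45.38
eef_pos: [590.8, -65.9, 202.7]
ee_rot: [0.003, 0.754, 0.656, 0.002]
force: [0.5, 0.4, -0.6]
grip_width: 0.745
grip_force: 0.0
time_s: 46.38
eef_pos: [549.2, -352.2, 198.0]
ee_rot: [-0.001, 0.755, 0.656, 0.0]
force: [0.3, 0.5, 0.0]
grip_width: 0.75
grip_force: 0.0
scene dish1 [(0.67, [596, -65, 56], [47.0, -42.0]), (0.65, [525, 26, 57], [-36.0, 38.0])]
scene plate [(0.73, [272, 374, 1], [-336.0, 348.0]), (0.68, [559, -22, 25], [4.0, -5.0])]
scene lever_pin [(0.63, [544, -120, 43], [3.0, -103.0])]
[277.83333333 212.70833333] 168 [-39.62193308  43.80227276]
[255.6031746  253.88888889] 189 [ 40.59109866 -44.75152433]
pin locked [216.4 228. ]
dark 217.4255319148936 227 237 47
[(68, 227), (70, 236), (72, 236), (74, 238), (76, 238), (78, 229), (80, 210), (82, 155), (84, 113)]
[(68, 239), (70, 238), (72, 236), (74, 237), (76, 237), (78, 231), (80, 175), (82, 175), (84, 134)]
[(70, 222), (72, 220), (74, 227), (76, 227), (78, 233), (80, 219), (82, 138), (84, 138), (86, 102), (88, 95)]
side dish1 [(0.61, [579, -63, 55], [30.0, -42.0]), (0.49, [513, 42, 52], [-50.0, 53.0])]
side plate [(0.88, [264, 384, 7], [-345.0, 357.0])]
side lever_pin [(0.66, [534, -115, 35], [-7.0, -100.0])]
wrist dish1 [(0.56, [648, -347, 1], [138.0, -314.0])]
wrist plate []
wrist lever_pin []
```

```bash
python3 -c "
from rig import ctrl
print(ctrl.finish_job())"
```

```text
the job is handed in; nothing more can be done
None
```

The plate is home and locked, both dishes found on the bench stand in wells 2 and 3, and the job was handed in at about 47 s; I viewed 15 pictures, one over the limit of 14, and did the last check by numbers only.

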